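# Seat a drilled angle bracket on the welding jig's pin

## Task

Take the drilled silver angle bracket and fit it on the blue welding jig: its foot lies flat on the jig plate with the locating pin up through its hole, and the side of its foot rests against the brass stop post. Feel for the pin gently, never ramming or forcing the bracket onto it, leave the undrilled copper-coloured bracket and everything else on the bench where they are, and let go.

Things in the scene. Friction and masses are not known exactly. Their poses are not given: they have to be found in the camera images.
- jig: blue welding jig plate fixed to the bench, 12 mm thick, x -135 to +65 mm, y -80 to +80 mm in this frame; origin on its underside, z up. It carries a steel locating pin (see pin_mark) and a brass stop post (stop_post), both rigid. The bracket goes on with its x roughly along the jig's x, leg towards -x
- pin_mark (a point): nominal place of the steel pin, on the plate's top, straight above the jig's origin. The pin is 14 mm in diameter with a 0.5 mm bevel and stands 12 mm above the plate. It is really clamped anywhere within 7.5 mm of here in jig x and within 7.5 mm in jig y; this error is not measured, so find it by feel, pressing with a few newtons and sliding
- stop_post (a point): centre of the brass stop post at the plate's top, at jig x -55, y +38 mm. The post is 16 mm in diameter and 20 mm high, so its face towards the bracket is at jig y +30 mm
- bracket: silver angle bracket, 0.35 to 0.6 kg, standing on its foot. Origin: hole centre at the foot's underside, z up; hole 16.4 mm in diameter. Foot 8 mm thick, x -72 to +28, y -30 to +30 mm. Leg: upright wall 8 mm thick (x -72 to -64 mm), 60 mm wide along y, top 62 mm above the underside; pinch it from above, fingers closing along the bracket's x
- bracket_leg (a point): centre of the bracket's upright leg, 35 mm above the underside of the foot, 68 mm behind the hole (bracket x -68, y 0)
- bracket_hole (a point): centre of the bracket's hole at the underside of its foot
- bracket_edge (a point): point on the bracket's +y side face, half-way up the foot (4 mm), at bracket x -55 mm: the place that comes to rest against the stop post
- blank_leg (a point): reddish copper-coloured angle bracket of the same shape and size but without hole; leave it alone. Point at the centre of its leg, 35 mm up; its foot runs 96 mm from here along this point's x, 30 mm to either side
- hammer: hammer with a wooden handle lying on the bench, bystander; origin under its middle
- wire_brush: small bench brush with a wooden handle lying on the bench, bystander
- wrench: wrench lying on the bench, bystander
- spray_can: spray can, 56 mm in diameter, 160 mm tall, standing, bystander; origin at its underside
- disc: grinding disc, 115 mm in diameter, 6 mm thick, lying flat, bystander; origin at its underside
- offcut: flat steel offcut 120 x 40 x 10 mm, bystander; origin at its underside
Mind the look-alikes: they are no part of the job. Leave any red look-alike of the bracket alone.

How it is judged:
By the outcome, as a careful person would: the job done as asked, in the order asked, and still so for the second after the job is handed in, with the robot touching nothing.
It also fails if it takes over 72 s, if anything falls off the work surface, if the arm or the gripper's body presses on something with over 40 N, if the wrist force passes 120 N, or if a joint passes its speed limit or range.

## Robot

A 6-joint arm with a two-finger parallel gripper is mounted at the origin on the work surface. World frame = base frame: x ahead of the robot, y to its left, z up, the work surface at z = 0. Lengths are in m, angles in degrees, forces in N, time in s.
With the tool pointing down it reaches from about 0.35 to 0.875 m from the base axis. Payload 4.2 kg.
Tool frame: the origin (TCP) lies midway between the tips of the shut fingers; the grasp point (between the pads) lies 19 mm behind it (hold_point_z is the z of the grasp point in the tool frame, in m); z points along the fingers, y is the direction in which the jaws open and shut (so a half turn about z gives the same grasp; the last joint's range is limited). The gripper opens to 87 mm and grips with 3 to 60 N. Pads are 19 mm wide; open, the fingers measure 117 mm over their backs; the gripper's body (75 mm by 190 mm) begins 51 mm behind the grasp point.
Start: joints at [79.905, 22.042, 0.453, 0, -68.411, -14.817], TCP at [0.263, 0.567, 0.223] pointing down, gripper open.
Joint ranges: [-179.83, 179.83], [-69.29, 118.12], [-61.27, 80.66], [-181.25, 117.63], [-171.15, -9.14], [-177.46, 177.46]. Speed limits (degrees/s): [159.86, 159.86, 180, 180, 180, 180].

## Interface

Orientations are given as a 3x3 rotation matrix whose columns are the frame's x, y, z axes.
In Python, from station import * gives the robot as it stands. The module is installed in compiled form; this text tells all that it offers.
- The arm moves only by the tool jog_arm, never from a script. Its argument "moves" is a list of rows, each a list of 7 numbers: the closure, from -1 (fully open) to 1 (shut), then the shift along the tool's x, y, z in m, then the turn, a rotation vector about the tool's x, y, z in rad. In form: [[gripper, x, y, z, wx, wy, wz], ...]. A call has exactly 10 rows; each row is the pose to reach, as a shift and turn from the pose commanded when the call began, along the tool's axes at that moment; what a row does not reach only later rows make up. A row lasts 1/12 s, in which the tool goes at most 41.7 mm and 7.16 degrees, less where a joint would pass 70% of its speed; a pose out of reach is approached as far as the arm can. A call with a gripper value outside its range is refused whole. The fingers move at their own pace and stop on an object; the grip force is fixed at half the most. Time passes only in rows, so rows that repeat a pose let the fingers close, or fill a call up. It gives the time, the measured TCP pose, the force and the opening at its end, in the units of the state.
- sense(): the state, without advancing time (a new reading comes with each control period).
- capture(name): name is "scene" or "side" or "wrist"; returns a dict with "frame" (480x640x3 uint8, red, green, blue), "fov_y" (degrees; the focal length in pixels is half the picture's height over the tangent of half this angle, whatever the lens; pixels are square), "cx", "cy" (the principal point, pixels), "world_from_camera" (4x4, takes a point from camera to world coordinates). Camera axes: x right, y down, z forward; pixel columns grow to the right and rows downward; lengths in m; the calibration is good to about 2 mm. The wrist camera is an equidistant fisheye: a pixel r from the principal point sees the ray r / f radians off the axis. A picture is of the moment at which its call begins. There is no depth.
- finish_job(): hands the job in, once; it reports no verdict.
The state is a dict: "time_s": time; "joints": joint angles; "joint_velocities": joint speeds; "effort": joint torques, N m; "tcp_pos": TCP position; "ee_rot": TCP orientation; "wrist_force": force on the tool from outside, world axes, zero at the start; "moment": the same for the moment, N m; "gripper_width": opening from 0.0 (shut) to 1.0 (fully open).
Only numpy, scipy, OpenCV 4.12 (cv2) and the standard library are available. Lean on these libraries where they do the work, as an engineer would, in place of code of your own. Each camera call takes 0.05 s, during which the arm holds its last target.

## Working session

There is one attempt and no reset: what is moved stays moved. The work goes in short steps, Python scripts to look and compute and a tool call to move; the robot and the scene stay as the last step left them, time stands still between calls to the robot, and variables do not carry over. Pictures are saved under pics/ and viewed, and the job is handed in when it is done.

Besides the shell and the picture viewer there is one more tool, called as name(argument=value, ...) on one line, values as JSON. jog_arm: Moves the arm, as the interface text tells. Its arguments: {"type":"object","properties":{"moves":{"type":"array"}},"required":["moves"]}

```bash
mkdir -p pics
python3 - <<'E'
from station import *
import cv2,pickle
s=sense();print(s)
d={}
for n in("scene","side","wrist"):
    c=capture(n);d[n]=c;cv2.imwrite(f"pics/{n}0.png",c["frame"][:,:,::-1]);print(n,c["fov_y"],c["cx"],c["cy"],c["world_from_camera"])
pickle.dump(d,open("c0.pkl","wb"))
E
```

```text
{'time_s': 0.0, 'joints': array([ 7.99023580e+01,  2.20921565e+01,  3.80822474e-01, -2.91904031e-02,
       -6.84108555e+01, -1.48172243e+01]), 'joint_velocities': array([ 0.04133714,  0.01081206,  0.10560306,  0.04217274, -0.04195286,
       -0.00391975]), 'effort': array([ 1.80422267e-04, -3.90666175e+01,  1.87409109e+01,  4.22010273e+00,
        1.10590787e-02, -1.84883106e-04]), 'tcp_pos': array([0.26301766, 0.56630904, 0.2214515 ]), 'ee_rot': array([[ 9.06855577e-01, -4.21440691e-01, -8.40283772e-04],
       [-4.21441520e-01, -9.06853339e-01, -2.01647342e-03],
       [ 8.78098061e-05,  2.18278063e-03, -9.99997614e-01]]), 'wrist_force': array([-0.39160507,  0.23557726, -0.28014101]), 'moment': array([ 0.02842925,  0.04271953, -0.00195362]), 'gripper_width': 0.9999319532979671}
scene 53.819117329635574 328.81684315955835 238.1026194427892 [[ 0.31241493  0.8206745  -0.47842478  1.11638383]
 [ 0.949942   -0.26848684  0.15976547 -0.14761167]
 [ 0.00266469 -0.50438892 -0.86347248  1.12107811]
 [ 0.          0.          0.          1.        ]]
side 47.06096544932147 319.2437278105228 240.10470862732413 [[ 0.94245892 -0.20308549  0.26557007  0.09983358]
 [-0.33377456 -0.52612505  0.78216813 -1.18087533]
 [-0.01912393 -0.82580186 -0.56363602  0.94139011]
 [ 0.          0.          0.          1.        ]]
wrist 65.70646984690485 313.6903832994276 238.66923893620609 [[-0.42110982 -0.87038051 -0.25515542  0.33275191]
 [-0.90700793  0.4046517   0.11659165  0.53486817]
 [ 0.00176997  0.28052588 -0.95984483  0.38372546]
 [ 0.          0.          0.          1.        ]]
```

View pics/scene0.png

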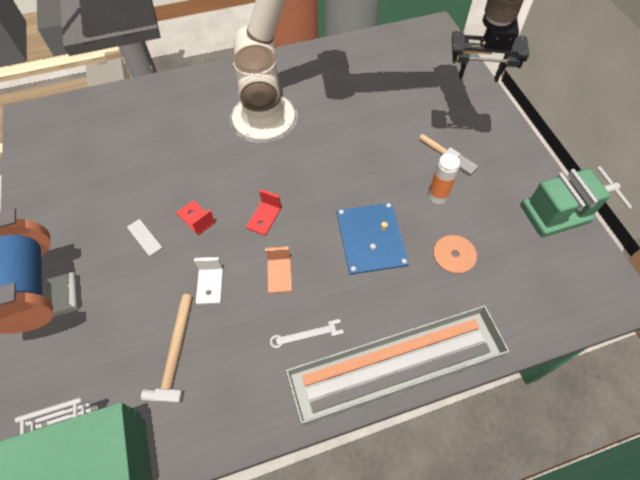

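View pics/side0.png

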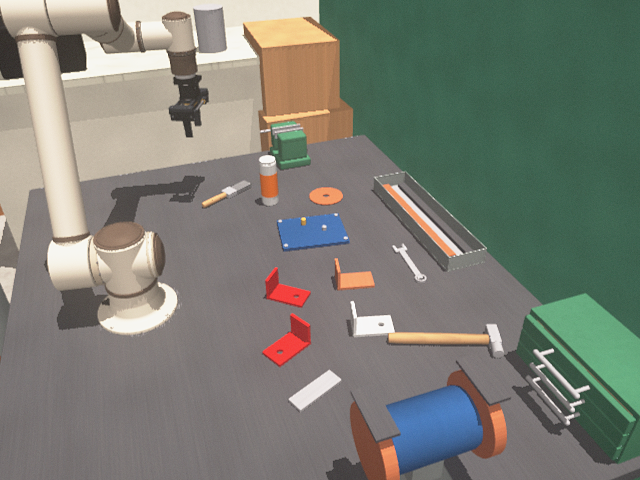

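View pics/wrist0.png

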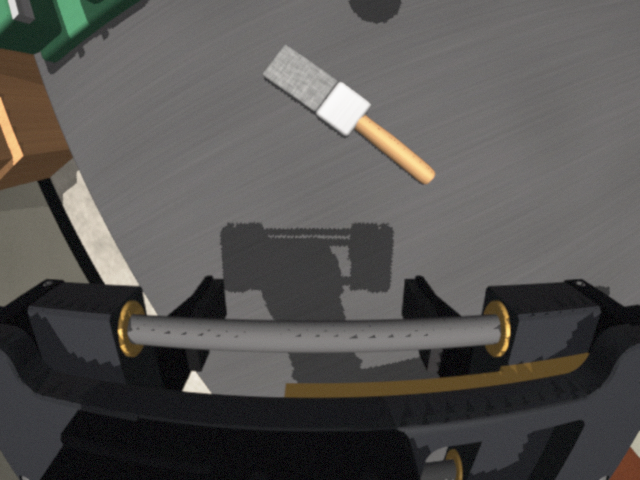

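The scene view shows these candidates for the bracket:
- White/silver drilled bracket at scene (208,282), side (372,322).
- Copper bracket with no hole at scene (279,270).
- Two red drilled brackets at scene (196,217) and (264,213).

I choose the silver one. The jig is at scene (372,238), with its pin at (373,246) and brass post at (384,226). Next come close crops and measurement.

```bash
cat > h.py <<'E'
import numpy as np,cv2,pickle
def f_(c): return 240/np.tan(np.radians(c["fov_y"])/2)
def ray(c,u,v):
    f=f_(c);T=c["world_from_camera"]
    d=np.array([(u-c["cx"])/f,(v-c["cy"])/f,1.]);return T[:3,3],T[:3,:3]@d
def onz(c,u,v,z):
    o,d=ray(c,u,v);return o+d*(z-o[2])/d[2]
def proj(c,p):
    T=c["world_from_camera"];q=T[:3,:3].T@(np.asarray(p)-T[:3,3]);f=f_(c)
    return q[0]/q[2]*f+c["cx"],q[1]/q[2]*f+c["cy"]
def tri(a,b):
    (o1,d1),(o2,d2)=a,b
    d1=d1/np.linalg.norm(d1);d2=d2/np.linalg.norm(d2)
    t=np.linalg.lstsq(np.c_[d1,-d2],o2-o1,rcond=None)[0]
    p,q=o1+d1*t[0],o2+d2*t[1];return (p+q)/2,np.linalg.norm(p-q)
E
python3 - <<'E'
from h import *
d=pickle.load(open("c0.pkl","rb"))
def crop(n,x,y,w,h):
    return cv2.resize(d[n]["frame"][y:y+h,x:x+w,::-1],(400,300),interpolation=cv2.INTER_CUBIC)
a=np.vstack([np.hstack([crop("scene",168,242,80,60),crop("scene",332,197,80,60+20)]),np.hstack([crop("side",332,290,80,60),crop("side",272,202,80,60)])])
cv2.imwrite("pics/crop0.png",a)
for n in("scene","side"):
    c=d[n];im=c["frame"];hsv=cv2.cvtColor(im,cv2.COLOR_RGB2HSV)
    b=cv2.inRange(hsv,(100,120,60),(125,255,255))
    w=cv2.inRange(hsv,(0,0,150),(180,40,255))
    for nm,m,z in(("blue",b,.012),("white",w,.008)):
        k,_=cv2.findContours(m,cv2.RETR_EXTERNAL,cv2.CHAIN_APPROX_NONE)
        for q in k:
            if cv2.contourArea(q)<250: continue
            x,y,ww,hh=cv2.boundingRect(q)
            if n=="scene" and not(180<x<420 and y>190 and y<280): continue
            if n=="side" and not(270<x<400 and 190<y<330): continue
            ap=cv2.approxPolyDP(cv2.convexHull(q),3,True)[:,0]
            print(n,nm,cv2.contourArea(q),[(tuple(p.tolist()),onz(c,*p,z)[:2].round(4).tolist()) for p in ap])
E
```

```text
scene blue 3385.0 [((391, 207), [0.4598, 0.2564]), ((405, 255), [0.6144, 0.2341]), ((404, 265), [0.6412, 0.2199]), ((351, 273), [0.6198, 0.0796]), ((337, 212), [0.4284, 0.1059]), ((378, 205), [0.442, 0.224])]
scene white 1166.5 [((218, 256), [0.4603, -0.2396]), ((222, 268), [0.4988, -0.2368]), ((220, 302), [0.5917, -0.2612]), ((196, 304), [0.5782, -0.3197]), ((193, 258), [0.4456, -0.304])]
side blue 1636.0 [((348, 238), [0.6221, 0.0883]), ((284, 250), [0.4245, 0.0976]), ((277, 221), [0.4489, 0.2579]), ((338, 214), [0.6436, 0.2273])]
side white 796.5 [((350, 301), [0.5206, -0.1771]), ((390, 315), [0.5938, -0.2619]), ((394, 331), [0.5781, -0.317]), ((354, 337), [0.4801, -0.3019])]
side white 263.5 [((392, 245), [0.7316, 0.0128]), ((403, 243), [0.7665, 0.0105]), ((425, 275), [0.753, -0.1492]), ((424, 281), [0.7378, -0.1715]), ((414, 277), [0.7209, -0.1464])]
```

View pics/crop0.png

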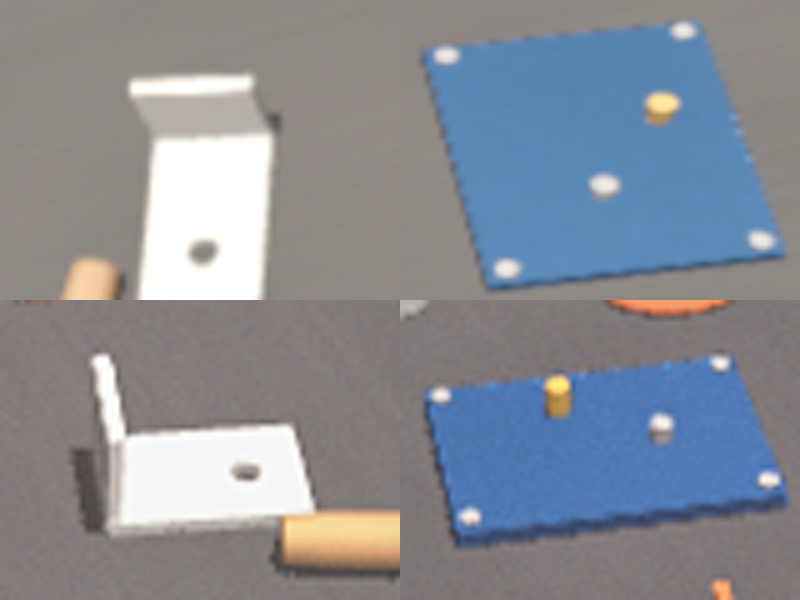

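Run:
```python
from h import *
d=pickle.load(open("c0.pkl","rb"));S,D=d["scene"],d["side"]
# refine blobs centroids of low-saturation inside the jig hull
for n,pts in(("scene",[(341.4,211.7),(388.6,205),(353.4,268.5),(404.4,261)]),("side",[(280,221),(336,214.4),(286,245.2),(345.8,238)])):
    c=d[n];P=np.array([onz(c,*p,.0135)[:2] for p in pts]);print(n,P.round(4).tolist(),"centre",P.mean(0).round(4))
    ex=P[2 if n=="scene" else 1]-P[0];print("yaw x edges",[np.degrees(np.arctan2(*(v[::-1]))).round(2) for v in ((P[2]-P[0],P[3]-P[1],(P[1]-P[0]),(P[3]-P[2])) )])
print("pin",tri(ray(S,372.6,245),ray(D,324.2,226.4)),onz(S,372.6,245,.024),onz(D,324.2,226.4,.024))
print("post",tri(ray(S,384.4,224.5),ray(D,303.6,218.4)),onz(S,384.4,224.5,.032),onz(D,303.6,218.4,.032))
print("hole",onz(S,208.6,292.2,.008),onz(D,381,324,.008), tri(ray(S,208.6,292.2),ray(D,381,324)))
# bracket points: scene foot/leg inside corner lines & leg top
def sc(n,x,y): 
    return (168+x/5,242+y/5) if n=="scene" else (332+x/5,290+(y-300)/5)
for l,n,x,y,z in [("leg top L front","scene",131,93,.062),("leg top R front","scene",256,90,.062),("leg top L back","scene",133,79,.062),("leg top R back","scene",253,75,.062),("inner cornerL","scene",152,140,.008),("inner cornerR","scene",273,137,.008),
 ("side leg top far","side",103,356,.062),("side inner far","side",125,436,.008),("side far toe","side",295,427,.008),("side near toe","side",314,515,.008),("side near heel","side",112,526,.008)]:
    print(l,onz(d[n],*sc(n,x,y),z).round(4))
```

```text
scene [[0.4322, 0.1176], [0.4523, 0.252], [0.6101, 0.0897], [0.6312, 0.225]] centre [0.5315 0.1711]
yaw x edges [np.float64(-8.94), np.float64(-8.56), np.float64(81.52), np.float64(81.15)]
side [[0.4572, 0.2522], [0.6359, 0.2251], [0.4365, 0.117], [0.6151, 0.0886]] centre [0.5362 0.1707]
yaw x edges [np.float64(-98.69), np.float64(-98.65), np.float64(-8.62), np.float64(-9.02)]
pin (array([0.5687527 , 0.15698749, 0.02641192]), np.float64(0.005546731881305104)) [0.56502672 0.15962236 0.024     ] [0.57112196 0.15694122 0.024     ]
post (array([0.52141106, 0.20917787, 0.03434296]), np.float64(0.001869116499592306)) [0.5192487  0.21062201 0.032     ] [0.52287314 0.21149201 0.032     ]
hole [ 0.55617911 -0.28338996  0.008     ] [ 0.55912909 -0.28365306  0.008     ] (array([ 0.55781726, -0.28392073,  0.00935479]), np.float64(0.0022583719309351062))
leg top L front [ 0.4864 -0.2948  0.062 ]
leg top R front [ 0.5044 -0.2346  0.062 ]
leg top L back [ 0.4788 -0.2924  0.062 ]
leg top R back [ 0.4954 -0.2343  0.062 ]
inner cornerL [ 0.4854 -0.2967  0.008 ]
inner cornerR [ 0.5033 -0.2361  0.008 ]
side leg top far [ 0.5019 -0.2381  0.062 ]
side inner far [ 0.5137 -0.2403  0.008 ]
side far toe [ 0.5955 -0.2641  0.008 ]
side near toe [ 0.5769 -0.3238  0.008 ]
side near heel [ 0.4834 -0.2966  0.008 ]
```

Two views give these poses:
- **Jig:** origin about (0.5686, 0.1656), yaw about -8.75°.
- **Pin:** looks to be near jig y -7.
- **Bracket:** hole about (0.5575, -0.284), leg about (0.4925, -0.264), yaw about -16.6°. The crop shows the drilled hole, so the choice holds.

Now I'll work out the transfer move.

```bash
cat >> h.py <<'E'
def delta(cur,tgt):
    # (x,y,z,yaw_deg of tool x); tool pointing down
    a=np.radians(cur[3]);X=np.array([np.cos(a),np.sin(a)]);Y=np.array([np.sin(a),-np.cos(a)])
    v=np.array(tgt[:2])-cur[:2]
    return np.round([v@X,v@Y,cur[2]-tgt[2],-np.radians(tgt[3]-cur[3])],4).tolist()
E
python3 - <<'E'
from h import *
print(delta((.263,.567,.223,-24.92),(.4925,-.2642,.223,-106.6)))
d=pickle.load(open("c0.pkl","rb"));print(onz(d["scene"],445,195,0),onz(d["scene"],203,233,0),onz(d["scene"],205,212,.06))
E
```

```text
[0.5584, 0.6571, 0.0, 1.4256]
[0.46245015 0.42557567 0.        ] [ 0.37172382 -0.26522218  0.        ] [ 0.34812765 -0.24168548  0.06      ]
```

jog_arm(moves=[[-0.2, 0.0112, 0.0131, 0, 0, 0, 0.0285], [-0.2, 0.0335, 0.0394, 0, 0, 0, 0.0855], [-0.2, 0.0586, 0.069, 0, 0, 0, 0.15], [-0.2, 0.0838, 0.0986, 0, 0, 0, 0.214], [-0.2, 0.1089, 0.1281, 0, 0, 0, 0.278], [-0.2, 0.134, 0.1577, 0, 0, 0, 0.342], [-0.2, 0.1591, 0.1873, 0, 0, 0, 0.406], [-0.2, 0.1843, 0.2168, 0, 0, 0, 0.47], [-0.2, 0.2094, 0.2464, 0, 0, 0, 0.535], [-0.2, 0.2345, 0.276, 0, 0, 0, 0.599]])

```text
time_s: 0.98
tcp_pos: [0.3595, 0.2158, 0.2225]
ee_rot: [[0.509, -0.861, -0.0], [-0.861, -0.509, 0.0], [-0.0, -0.0, -1.0]]
wrist_force: [0.4, 0.2, -0.1]
gripper_width: 0.6
```

Run:
```python
from h import *
from station import *
X=.0+np.cos(np.radians(-24.92));
a=np.radians(-24.92);c=np.array([.263,.567])+.2345*np.array([np.cos(a),np.sin(a)])+.276*np.array([np.sin(a),-np.cos(a)])
yaw=-24.92-np.degrees(.599);print(c,yaw)
s=sense();print(s["tcp_pos"],s["joints"],s["wrist_force"],np.degrees(np.arctan2(s["ee_rot"][1,0],s["ee_rot"][0,0])))
print(delta((*c,.223,yaw),(.4925,-.2642,.18,-106.6)))
```

```text
[0.35937408 0.21788929] -59.24017192833631
[0.35946662 0.2157747  0.22252414] [ 5.33744727e+01  1.44754328e+00 -2.62898980e+01 -7.78255389e-03
 -6.22568002e+01 -2.27464188e+01] [ 0.36552615  0.23862614 -0.07508923] -59.375568470937026
[0.4824, 0.1322, 0.043, 0.8266]
```

jog_arm(moves=[[-0.2, 0.0386, 0.0106, 0.0034, 0, 0, 0.066], [-0.2, 0.0772, 0.0212, 0.0069, 0, 0, 0.132], [-0.2, 0.1158, 0.0317, 0.0103, 0, 0, 0.198], [-0.2, 0.1544, 0.0423, 0.0138, 0, 0, 0.265], [-0.2, 0.193, 0.0529, 0.0172, 0, 0, 0.331], [-0.2, 0.2316, 0.0635, 0.0206, 0, 0, 0.397], [-0.2, 0.2701, 0.074, 0.0241, 0, 0, 0.463], [-0.2, 0.3087, 0.0846, 0.0275, 0, 0, 0.529], [-0.2, 0.3473, 0.0952, 0.031, 0, 0, 0.595], [-0.2, 0.3859, 0.1058, 0.0344, 0, 0, 0.661]])

```text
time_s: 1.82
tcp_pos: [0.4661, -0.1701, 0.1879]
ee_rot: [[-0.127, -0.992, -0.0], [-0.992, 0.127, 0.0], [-0.0, 0.0, -1.0]]
wrist_force: [1.9, 0.4, -0.5]
gripper_width: 0.597
```

```bash
cat >> h.py <<'E'
def adv(cur,m):
    a=np.radians(cur[3]);X=np.array([np.cos(a),np.sin(a)]);Y=np.array([np.sin(a),-np.cos(a)])
    c=np.array(cur[:2])+m[0]*X+m[1]*Y
    return (float(c[0]),float(c[1]),cur[2]-m[2],float(cur[3]-np.degrees(m[3])))
E
python3 - <<'E'
from h import *
c=adv((.35937,.21789,.223,-59.24),(.3859,.1058,.0344,.661));print(c)
print(delta(c,(.4925,-.2642,.15,-106.6)))
E
```

```text
(0.46582012624529623, -0.16783116952840493, 0.1886, -97.11251025814741)
[0.0923, -0.0384, 0.0386, 0.1656]
```

jog_arm(moves=[[-0.2, 0.03, -0.012, 0.012, 0, 0, 0.05], [-0.2, 0.055, -0.023, 0.024, 0, 0, 0.1], [-0.2, 0.075, -0.032, 0.032, 0, 0, 0.14], [-0.2, 0.086, -0.0365, 0.037, 0, 0, 0.16], [-0.2, 0.0923, -0.0384, 0.0386, 0, 0, 0.1656], [-0.2, 0.0923, -0.0384, 0.0386, 0, 0, 0.1656], [-0.2, 0.0923, -0.0384, 0.0386, 0, 0, 0.1656], [-0.2, 0.0923, -0.0384, 0.0386, 0, 0, 0.1656], [-0.2, 0.0923, -0.0384, 0.0386, 0, 0, 0.1656], [-0.2, 0.0923, -0.0384, 0.0386, 0, 0, 0.1656]])

```text
time_s: 2.65
tcp_pos: [0.4931, -0.2635, 0.1504]
ee_rot: [[-0.284, -0.959, 0.001], [-0.959, 0.284, -0.0], [-0.0, -0.001, -1.0]]
wrist_force: [-0.0, 0.3, 0.2]
gripper_width: 0.599
```

Run:
```python
from h import *
from station import *
c=capture("wrist");pickle.dump(c,open("w1.pkl","wb"));cv2.imwrite("pics/w1.png",c["frame"][:,:,::-1]);s=sense();print(s["tcp_pos"],np.degrees(np.arctan2(s["ee_rot"][1,0],s["ee_rot"][0,0])),s["wrist_force"])
```

```text
[ 0.49307104 -0.26358128  0.1502455 ] -106.51298865293658 [ 0.30105627 -0.54053039  1.48480904]
```

View pics/w1.png

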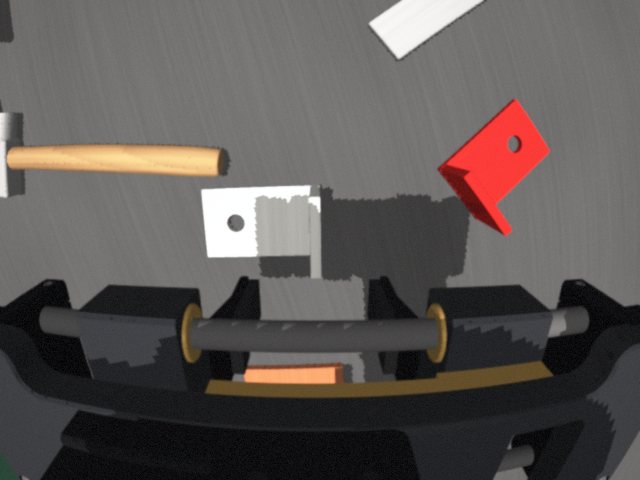

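The wrist picture shows the silver bracket with its hole at (236,223) and its leg top from about (315,186) to (315,278), between the fingers. The hammer handle and the red bracket are clear. I'll refine the pose from this view.

```bash
cat >> h.py <<'E'
def wray(c,u,v):
    f=f_(c)
    x,y=u-c["cx"],v-c["cy"];r=np.hypot(x,y);T=c["world_from_camera"]
    return T,f,x,y,r
def wonz(c,u,v,z,model=0):
    f=f_(c) if model==0 else 240/np.radians(c["fov_y"]/2)
    x,y=u-c["cx"],v-c["cy"];r=np.hypot(x,y)+1e-9;t=r/f;T=c["world_from_camera"]
    d=T[:3,:3]@np.array([np.sin(t)*x/r,np.sin(t)*y/r,np.cos(t)]);o=T[:3,3]
    return o+d*(z-o[2])/d[2]
E
python3 - <<'E'
from h import *
c=pickle.load(open("w1.pkl","rb"))
cv2.imwrite("pics/w1c.png",cv2.resize(c["frame"][170:290,190:350,::-1],(800,600),interpolation=cv2.INTER_CUBIC))
for u,v,z in((236,223,.008),(310,186,.062),(321,186,.062),(310,278,.062),(321,278,.062)): print(u,v,wonz(c,u,v,z).round(4))
E
```

```text
236 223 [ 0.5562 -0.2836  0.008 ]
310 186 [ 0.4837 -0.3028  0.062 ]
321 186 [ 0.4766 -0.3007  0.062 ]
310 278 [ 0.5029 -0.2386  0.062 ]
321 278 [ 0.4953 -0.2363  0.062 ]
```

View pics/w1c.png

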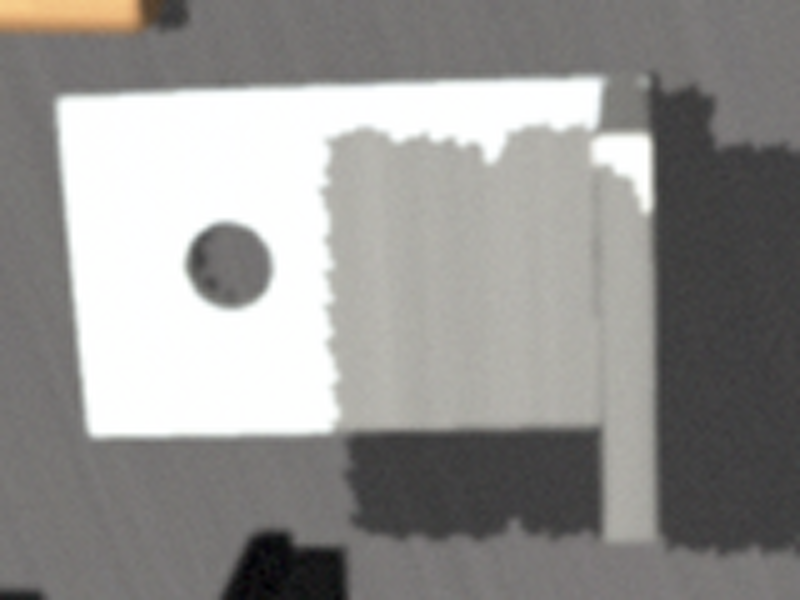

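Run:
```python
from h import *
c=pickle.load(open("w1.pkl","rb"))
P=np.array([wonz(c,u,v,.062)[:2] for u,v in((308.4,196.6),(320.4,196.6),(310.6,278.2),(321.6,278.2))]);print(P.round(4),P.mean(0))
w=P[2]+P[3]-P[0]-P[1];print("yaw",np.degrees(np.arctan2(w[1],w[0]))-90,np.linalg.norm(w)/2)
T=np.array([wonz(c,u,v,.008)[:2] for u,v in((201.4,189.4),(208,257.4))]);w=T[1]-T[0];print(T,np.degrees(np.arctan2(w[1],w[0]))-90,np.linalg.norm(w))
h=wonz(c,235.8,223,.008)[:2];v=h-P.mean(0);print(h,np.degrees(np.arctan2(v[1],v[0])),np.linalg.norm(v))
```

```text
[[ 0.4869 -0.2961]
 [ 0.479  -0.2938]
 [ 0.5026 -0.2383]
 [ 0.4949 -0.236 ]] [ 0.49084268 -0.26604385]
yaw -15.270759269823927 0.05986829732289413
[[ 0.57565557 -0.32033297]
 [ 0.59163292 -0.26135248]] -15.157208648642296 0.06110625217956865
[ 0.55632764 -0.28360637] -15.012963018220901 0.06779912953934605
```

Run:
```python
from h import *
print(delta((.4925,-.2642,.15,-106.6),(.4915,-.265,.018,-105.6)))
```

```text
[0.0011, 0.0007, 0.132, -0.0175]
```

jog_arm(moves=[[-0.2, 0.001, 0.0007, 0.01, 0, 0, -0.0175], [-0.2, 0.001, 0.0007, 0.03, 0, 0, -0.0175], [-0.2, 0.001, 0.0007, 0.055, 0, 0, -0.0175], [-0.2, 0.001, 0.0007, 0.08, 0, 0, -0.0175], [-0.2, 0.001, 0.0007, 0.1, 0, 0, -0.0175], [-0.2, 0.001, 0.0007, 0.115, 0, 0, -0.0175], [-0.2, 0.001, 0.0007, 0.125, 0, 0, -0.0175], [-0.2, 0.001, 0.0007, 0.13, 0, 0, -0.0175], [-0.2, 0.001, 0.0007, 0.132, 0, 0, -0.0175], [-0.2, 0.001, 0.0007, 0.132, 0, 0, -0.0175]])

```text
time_s: 3.53
tcp_pos: [0.4921, -0.2651, 0.0175]
ee_rot: [[-0.268, -0.963, 0.0], [-0.963, 0.268, -0.0], [0.0, -0.0, -1.0]]
wrist_force: [-0.2, 0.5, -0.1]
gripper_width: 0.604
```

jog_arm(moves=[[0, 0, 0, 0, 0, 0, 0], [0.2, 0, 0, 0, 0, 0, 0], [0.4, 0, 0, 0, 0, 0, 0], [0.6, 0, 0, 0, 0, 0, 0], [0.8, 0, 0, 0, 0, 0, 0], [1, 0, 0, 0, 0, 0, 0], [1, 0, 0, 0, 0, 0, 0], [1, 0, 0, 0, 0, 0, 0], [1, 0, 0, 0, 0, 0, 0], [1, 0, 0, 0, 0, 0, 0]])

```text
time_s: 4.37
tcp_pos: [0.4919, -0.265, 0.0176]
ee_rot: [[-0.269, -0.963, 0.0], [-0.963, 0.269, -0.0], [0.0, -0.0, -1.0]]
wrist_force: [0.4, -0.1, 1.3]
gripper_width: 0.088
```

Gripped: the opening is about 7.7 mm, which matches the 8 mm leg. Lifting now, with a rise of 0.11 m.

jog_arm(moves=[[1, 0, 0, -0.002, 0, 0, 0], [1, 0, 0, -0.007, 0, 0, 0], [1, 0, 0, -0.015, 0, 0, 0], [1, 0, 0, -0.028, 0, 0, 0], [1, 0, 0, -0.044, 0, 0, 0], [1, 0, 0, -0.062, 0, 0, 0], [1, 0, 0, -0.08, 0, 0, 0], [1, 0, 0, -0.095, 0, 0, 0], [1, 0, 0, -0.105, 0, 0, 0], [1, 0, 0, -0.11, 0, 0, 0]])

```text
time_s: 5.2
tcp_pos: [0.4924, -0.2652, 0.1294]
ee_rot: [[-0.269, -0.963, 0.003], [-0.963, 0.269, -0.001], [-0.0, -0.003, -1.0]]
wrist_force: [-0.4, 0.3, -4.4]
gripper_width: 0.088
```

Run:
```python
from h import *
from station import *
s=sense();print(s["tcp_pos"],s["wrist_force"],s["moment"])
b=np.radians(-18.3);P=np.array([.5682,.1583])
L=P-.068*np.array([np.cos(b),np.sin(b)])-.0*np.array([-np.sin(b),np.cos(b)])
cur=adv((.4925,-.2642,.15,-106.6),(.001,.0007,.132,-.0175));cur=adv(cur,(0,0,-.11,0));print(cur,L)
print(delta(cur,(*L,.10,-108.3)))
```

```text
[ 0.4923957  -0.26518905  0.12937125] [-0.43542303  0.29714645 -4.42488462] [ 0.11808723 -0.0210104   0.02174422]
(0.4915434858304695, -0.26495834071728164, 0.128, -105.59732385852105) [0.50363907 0.17965149]
[-0.4315, 0.1079, 0.028, 0.0472]
```

jog_arm(moves=[[1, -0.0086, 0.0022, 0, 0, 0, 0], [1, -0.0259, 0.0065, 0, 0, 0, 0.003], [1, -0.0518, 0.013, 0, 0, 0, 0.006], [1, -0.082, 0.0205, 0, 0, 0, 0.01], [1, -0.1122, 0.028, 0, 0, 0, 0.013], [1, -0.1424, 0.0356, 0, 0, 0, 0.016], [1, -0.1726, 0.0432, 0, 0, 0, 0.02], [1, -0.2028, 0.0507, 0, 0, 0, 0.023], [1, -0.233, 0.0583, 0, 0, 0, 0.026], [1, -0.2632, 0.0658, 0, 0, 0, 0.03]])

```text
time_s: 6.03
tcp_pos: [0.4978, 0.0079, 0.1264]
ee_rot: [[-0.298, -0.955, -0.003], [-0.955, 0.298, -0.0], [0.001, 0.002, -1.0]]
wrist_force: [1.2, -0.1, -4.3]
gripper_width: 0.092
```

Run:
```python
from h import *
cur=adv((.49154,-.26496,.128,-105.6),(-.2632,.0658,0,.03));print(cur)
print(delta(cur,(.50364,.17965,.09,-108.3)))
```

```text
(0.49894359989065196, 0.006239311777628133, 0.128, -107.31887338539246)
[-0.1669, 0.0471, 0.038, 0.0171]
```

jog_arm(moves=[[1, -0.03, 0.0085, 0, 0, 0, 0.003], [1, -0.06, 0.0169, 0.004, 0, 0, 0.006], [1, -0.088, 0.0248, 0.01, 0, 0, 0.009], [1, -0.113, 0.0319, 0.017, 0, 0, 0.012], [1, -0.133, 0.0375, 0.024, 0, 0, 0.014], [1, -0.149, 0.042, 0.031, 0, 0, 0.016], [1, -0.16, 0.0452, 0.036, 0, 0, 0.0171], [1, -0.1669, 0.0471, 0.038, 0, 0, 0.0171], [1, -0.1669, 0.0471, 0.038, 0, 0, 0.0171], [1, -0.1669, 0.0471, 0.038, 0, 0, 0.0171]])

```text
time_s: 6.87
tcp_pos: [0.5036, 0.1792, 0.0892]
ee_rot: [[-0.314, -0.95, -0.001], [-0.95, 0.314, -0.001], [0.001, 0.001, -1.0]]
wrist_force: [-0.1, -0.0, -3.8]
gripper_width: 0.09
```

Run:
```python
from h import *
from station import *
s=sense();print(s["tcp_pos"],s["wrist_force"],s["moment"],np.degrees(np.arctan2(s["ee_rot"][1,0],s["ee_rot"][0,0])))
d={n:capture(n) for n in("scene","side","wrist")};pickle.dump(d,open("c1.pkl","wb"))
A=cv2.resize(d["scene"]["frame"][180:300,310:470,::-1],(400,300),interpolation=cv2.INTER_CUBIC)
B=cv2.resize(d["side"]["frame"][160:280,240:400,::-1],(400,300),interpolation=cv2.INTER_CUBIC)
C=cv2.resize(d["wrist"]["frame"][:,:,::-1],(400,300))
cv2.imwrite("pics/c1.png",np.vstack([np.hstack([A,B]),np.hstack([C,C*0])]))
```

```text
[0.50355844 0.17917024 0.08923427] [-0.10777036 -0.0369827  -3.76173053] [ 0.14038683 -0.01283925 -0.00943032] -108.28402727602143
```

View pics/c1.png

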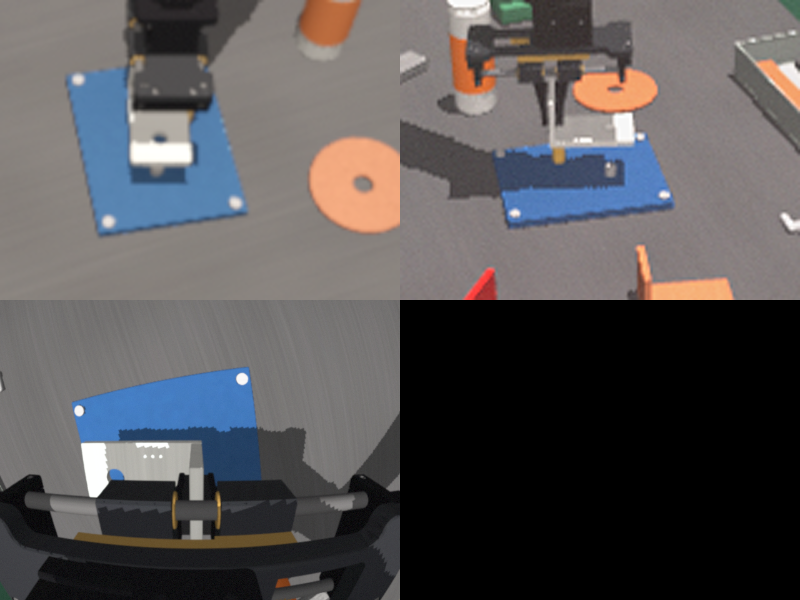

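The bracket is level over the jig, and the post and pin are visible under it in the side crop at (558,155) and (610,168). I'll descend to a 28 mm underside height, turned a little further away from the post.

```bash
cat >> h.py <<'E'
P0=np.array([.5682,.1583])
def tool(P,beta,z,h=-.0005):
    b=np.radians(beta);L=np.array(P)-.068*np.array([np.cos(b),np.sin(b)])-h*np.array([-np.sin(b),np.cos(b)])
    return (float(L[0]),float(L[1]),z,beta-90)
E
python3 - <<'E'
from h import *
t=tool(P0,-19.8,.046);print(t,delta((.50364,.17965,.09,-108.3),t))
E
```

```text
(0.5043894766712353, 0.18180461896115693, 0.046, -109.8) [-0.0023, -0.0, 0.044, 0.0262]
```

jog_arm(moves=[[1, -0.001, 0, 0.005, 0, 0, 0.015], [1, -0.0023, 0, 0.013, 0, 0, 0.0262], [1, -0.0023, 0, 0.021, 0, 0, 0.0262], [1, -0.0023, 0, 0.028, 0, 0, 0.0262], [1, -0.0023, 0, 0.034, 0, 0, 0.0262], [1, -0.0023, 0, 0.038, 0, 0, 0.0262], [1, -0.0023, 0, 0.041, 0, 0, 0.0262], [1, -0.0023, 0, 0.043, 0, 0, 0.0262], [1, -0.0023, 0, 0.044, 0, 0, 0.0262], [1, -0.0023, 0, 0.044, 0, 0, 0.0262]])

```text
time_s: 7.85
tcp_pos: [0.5043, 0.181, 0.0489]
ee_rot: [[-0.337, -0.942, -0.0], [-0.942, 0.337, -0.002], [0.002, -0.0, -1.0]]
wrist_force: [-9.4, -3.6, 19.0]
gripper_width: 0.09
```

Contact came early: the underside is at about 31 mm, which is the post's height, with about 23 N. I'll back off and check.

jog_arm(moves=[[1, 0, 0, -0.003, 0, 0, 0], [1, 0, 0, -0.007, 0, 0, 0], [1, 0, 0, -0.01, 0, 0, 0], [1, 0, 0, -0.012, 0, 0, 0], [1, 0, 0, -0.012, 0, 0, 0], [1, 0, 0, -0.012, 0, 0, 0], [1, 0, 0, -0.012, 0, 0, 0], [1, 0, 0, -0.012, 0, 0, 0], [1, 0, 0, -0.012, 0, 0, 0], [1, 0, 0, -0.012, 0, 0, 0]])

```text
time_s: 8.68
tcp_pos: [0.5046, 0.1816, 0.0574]
ee_rot: [[-0.339, -0.941, -0.0], [-0.941, 0.339, -0.0], [0.0, 0.0, -1.0]]
wrist_force: [0.2, -0.3, -4.2]
gripper_width: 0.091
```

Run:
```python
from h import *
from station import *
s=sense();print(s["tcp_pos"],s["wrist_force"],s["moment"],np.degrees(np.arctan2(s["ee_rot"][1,0],s["ee_rot"][0,0])))
d={n:capture(n) for n in("scene","side","wrist")};pickle.dump(d,open("c2.pkl","wb"))
A=cv2.resize(d["scene"]["frame"][190:280,330:450,::-1],(800,600),interpolation=cv2.INTER_CUBIC)
B=cv2.resize(d["side"]["frame"][170:260,260:380,::-1],(800,600),interpolation=cv2.INTER_CUBIC)
cv2.imwrite("pics/c2a.png",A);cv2.imwrite("pics/c2b.png",B)
```

```text
[0.50461284 0.18164699 0.0573662 ] [ 0.17587323 -0.25338986 -4.19035921] [0.16182064 0.00911123 0.03041827] -109.78916743678074
```

View pics/c2a.png

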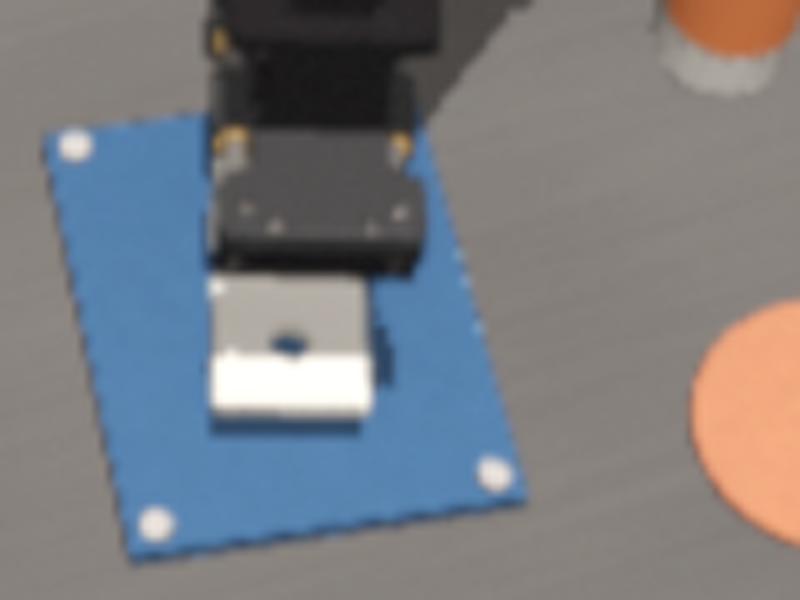

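View pics/c2b.png

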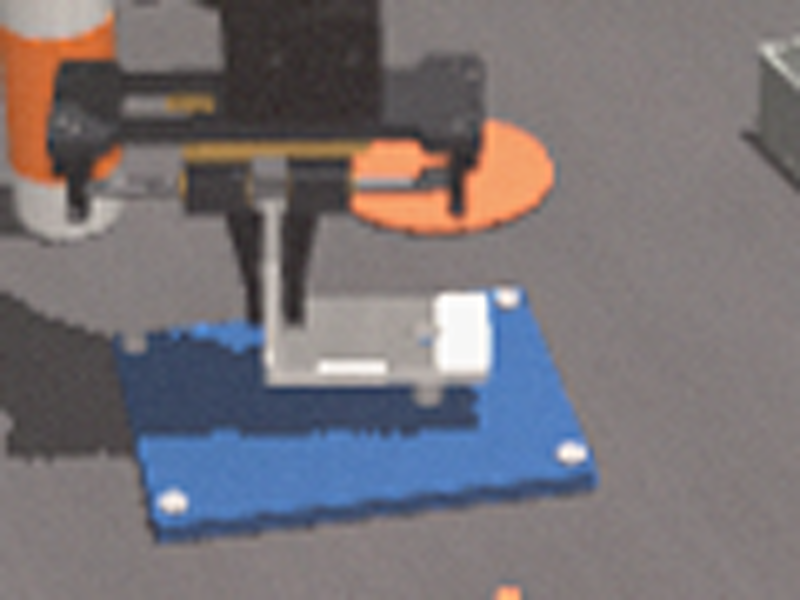

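Run:
```python
from h import *
d=pickle.load(open("c2.pkl","rb"));S,D=d["scene"],d["side"]
k=120/800
s=lambda x,y:ray(S,330+x*k,190+y*k)
q=lambda x,y:ray(D,260+x*k,170+y*k)
for n,a,b in(("toe -y top",(211,408),(489,372)),("toe +y top",(373,408),(492,294)),("hole",(290,342),(427,335))):
    p,e=tri(s(*a),q(*b));print(n,p.round(4),round(e,4))
t=(.50439,.1818);b=np.radians(-19.8);R=np.array([[np.cos(b),-np.sin(b)],[np.sin(b),np.cos(b)]])
for v in((.068,-.0005),(.096,-.0305),(.096,.0295)):print(v,R@v+t)
```

```text
toe -y top [0.5858 0.119  0.0464] 0.0024
toe +y top [0.6082 0.1768 0.0501] 0.0047
hole [0.5693 0.1576 0.0478] 0.0044
(0.068, -0.0005) [0.56820052 0.15829538]
(0.096, -0.0305) [0.58438305 0.1205843 ]
(0.096, 0.0295) [0.60470732 0.17703714]
```

I had the turn's sign wrong. A more negative yaw swings the heel toward the post, so the foot rested on the post top. Nothing slipped: triangulated, the foot top is at 47.8 mm as expected. I'll turn the other way, to about 3.5 mm clear of the post.

Run:
```python
from h import *
cur=adv((.50364,.17965,.09,-108.3),(-.0023,0,.044,.0262));cur=adv(cur,(0,0,-.012,0));print(cur)
t=tool(P0,-12.3,.058);print(t,delta(cur,t))
```

```text
(0.504362182648725, 0.18183367859857638, 0.057999999999999996, -109.80114942324275)
(0.5018674161315396, 0.17327458905391604, 0.058, -102.3) [0.0089, -0.0006, -0.0, -0.1309]
```

jog_arm(moves=[[1, 0.003, -0.0002, 0, 0, 0, -0.044], [1, 0.006, -0.0004, 0, 0, 0, -0.088], [1, 0.0089, -0.0006, 0, 0, 0, -0.1309], [1, 0.0089, -0.0006, 0, 0, 0, -0.1309], [1, 0.0089, -0.0006, 0.003, 0, 0, -0.1309], [1, 0.0089, -0.0006, 0.006, 0, 0, -0.1309], [1, 0.0089, -0.0006, 0.008, 0, 0, -0.1309], [1, 0.0089, -0.0006, 0.01, 0, 0, -0.1309], [1, 0.0089, -0.0006, 0.011, 0, 0, -0.1309], [1, 0.0089, -0.0006, 0.012, 0, 0, -0.1309]])

```text
time_s: 9.67
tcp_pos: [0.5022, 0.1731, 0.0453]
ee_rot: [[-0.213, -0.977, -0.0], [-0.977, 0.213, -0.0], [0.0, 0.0, -1.0]]
wrist_force: [-0.0, 0.5, -3.6]
gripper_width: 0.087
```

jog_arm(moves=[[1, 0, 0, 0.0005, 0, 0, 0], [1, 0, 0, 0.001, 0, 0, 0], [1, 0, 0, 0.0015, 0, 0, 0], [1, 0, 0, 0.002, 0, 0, 0], [1, 0, 0, 0.0025, 0, 0, 0], [1, 0, 0, 0.003, 0, 0, 0], [1, 0, 0, 0.0035, 0, 0, 0], [1, 0, 0, 0.004, 0, 0, 0], [1, 0, 0, 0.0045, 0, 0, 0], [1, 0, 0, 0.0045, 0, 0, 0]])

```text
time_s: 10.5
tcp_pos: [0.5022, 0.173, 0.0409]
ee_rot: [[-0.213, -0.977, -0.0], [-0.977, 0.213, -0.0], [0.0, 0.0, -1.0]]
wrist_force: [-0.8, 0.6, -4.1]
gripper_width: 0.088
```

jog_arm(moves=[[1, 0, 0, 0.0002, 0, 0, 0], [1, 0, 0, 0.0004, 0, 0, 0], [1, 0, 0, 0.0006, 0, 0, 0], [1, 0, 0, 0.0008, 0, 0, 0], [1, 0, 0, 0.001, 0, 0, 0], [1, 0, 0, 0.0012, 0, 0, 0], [1, 0, 0, 0.0014, 0, 0, 0], [1, 0, 0, 0.0014, 0, 0, 0], [1, 0, 0, 0.0014, 0, 0, 0], [1, 0, 0, 0.0014, 0, 0, 0]])

```text
time_s: 11.33
tcp_pos: [0.5022, 0.1731, 0.0397]
ee_rot: [[-0.213, -0.977, 0.0], [-0.977, 0.213, -0.0], [-0.0, -0.0, -1.0]]
wrist_force: [0.1, -0.6, -3.4]
gripper_width: 0.087
```

jog_arm(moves=[[1, 0, 0, 0.0002, 0, 0, 0], [1, 0, 0, 0.0004, 0, 0, 0], [1, 0, 0, 0.0006, 0, 0, 0], [1, 0, 0, 0.0008, 0, 0, 0], [1, 0, 0, 0.001, 0, 0, 0], [1, 0, 0, 0.0012, 0, 0, 0], [1, 0, 0, 0.0014, 0, 0, 0], [1, 0, 0, 0.0014, 0, 0, 0], [1, 0, 0, 0.0014, 0, 0, 0], [1, 0, 0, 0.0014, 0, 0, 0]])

```text
time_s: 12.17
tcp_pos: [0.5022, 0.1731, 0.0382]
ee_rot: [[-0.213, -0.977, -0.0], [-0.977, 0.213, -0.0], [0.0, 0.0, -1.0]]
wrist_force: [0.2, -0.2, -4.0]
gripper_width: 0.089
```

Run:
```python
from h import *
from station import *
s=sense();print(s["tcp_pos"],s["wrist_force"],s["moment"])
d={n:capture(n) for n in("scene","side")};pickle.dump(d,open("c3.pkl","wb"))
A=cv2.resize(d["scene"]["frame"][190:280,330:450,::-1],(400,300),interpolation=cv2.INTER_CUBIC)
B=cv2.resize(d["side"]["frame"][180:255,280:380,::-1],(400,300),interpolation=cv2.INTER_CUBIC)
cv2.imwrite("pics/c3.png",np.hstack([A,B]))
```

```text
[0.50220959 0.17310124 0.03824156] [ 0.17408606 -0.16704412 -4.04999882] [ 0.12691532 -0.0009292   0.01455006]
```

View pics/c3.png

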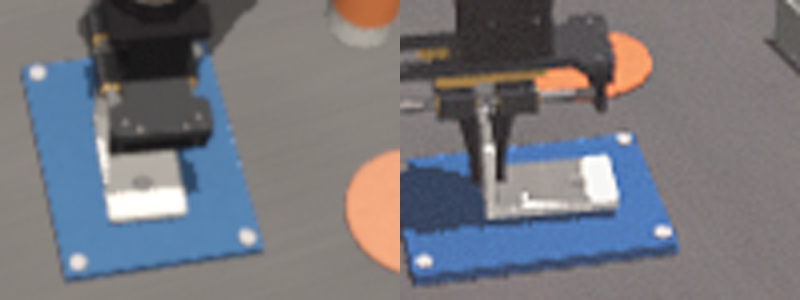

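The underside is at 20.6 mm, below the pin top at 24 mm, with no added force. The hole at crop (143,183) now shows grey pin instead of blue plate, so the pin has entered. I'll continue down gently.

jog_arm(moves=[[1, 0, 0, 0.0005, 0, 0, 0], [1, 0, 0, 0.001, 0, 0, 0], [1, 0, 0, 0.0015, 0, 0, 0], [1, 0, 0, 0.002, 0, 0, 0], [1, 0, 0, 0.0025, 0, 0, 0], [1, 0, 0, 0.003, 0, 0, 0], [1, 0, 0, 0.0035, 0, 0, 0], [1, 0, 0, 0.004, 0, 0, 0], [1, 0, 0, 0.004, 0, 0, 0], [1, 0, 0, 0.004, 0, 0, 0]])

```text
time_s: 13.1
tcp_pos: [0.5022, 0.1731, 0.0342]
ee_rot: [[-0.213, -0.977, -0.0], [-0.977, 0.213, -0.0], [0.0, 0.0, -1.0]]
wrist_force: [-0.2, -0.1, -3.7]
gripper_width: 0.089
```

jog_arm(moves=[[1, 0, 0, 0.0005, 0, 0, 0], [1, 0, 0, 0.001, 0, 0, 0], [1, 0, 0, 0.0015, 0, 0, 0], [1, 0, 0, 0.002, 0, 0, 0], [1, 0, 0, 0.0025, 0, 0, 0], [1, 0, 0, 0.003, 0, 0, 0], [1, 0, 0, 0.0035, 0, 0, 0], [1, 0, 0, 0.0038, 0, 0, 0], [1, 0, 0, 0.0038, 0, 0, 0], [1, 0, 0, 0.0038, 0, 0, 0]])

```text
time_s: 13.93
tcp_pos: [0.5022, 0.1731, 0.0304]
ee_rot: [[-0.213, -0.977, -0.0], [-0.977, 0.213, -0.0], [0.0, 0.0, -1.0]]
wrist_force: [0.2, 0.7, -3.9]
gripper_width: 0.093
```

It is clear all the way down, with the underside about 0.8 mm above the plate. Now I'll pivot about the pin toward the post, watching the side force.

jog_arm(moves=[[1, -0.0005, 0, 0, 0, 0, 0.007], [1, -0.001, 0, 0, 0, 0, 0.014], [1, -0.0014, 0, 0, 0, 0, 0.021], [1, -0.0019, 0, 0, 0, 0, 0.028], [1, -0.0024, 0, 0, 0, 0, 0.035], [1, -0.0029, -0.0001, 0, 0, 0, 0.042], [1, -0.0034, -0.0001, 0, 0, 0, 0.05], [1, -0.0034, -0.0001, 0, 0, 0, 0.05], [1, -0.0034, -0.0001, 0, 0, 0, 0.05], [1, -0.0034, -0.0001, 0, 0, 0, 0.05]])

```text
time_s: 14.77
tcp_pos: [0.5027, 0.176, 0.0304]
ee_rot: [[-0.262, -0.965, -0.001], [-0.965, 0.262, -0.001], [0.001, 0.001, -1.0]]
wrist_force: [-0.9, -1.6, -3.8]
gripper_width: 0.091
```

jog_arm(moves=[[1, -0.0002, 0, 0, 0, 0, 0.003], [1, -0.0004, 0, 0, 0, 0, 0.006], [1, -0.0006, 0, 0, 0, 0, 0.009], [1, -0.0008, 0, 0, 0, 0, 0.012], [1, -0.0008, 0, 0, 0, 0, 0.012], [1, -0.0008, 0, 0, 0, 0, 0.012], [1, -0.0008, 0, 0, 0, 0, 0.012], [1, -0.0008, 0, 0, 0, 0, 0.012], [1, -0.0008, 0, 0, 0, 0, 0.012], [1, -0.0008, 0, 0, 0, 0, 0.012]])

```text
time_s: 15.6
tcp_pos: [0.5026, 0.1763, 0.0304]
ee_rot: [[-0.273, -0.962, -0.002], [-0.962, 0.273, -0.002], [0.002, 0.001, -1.0]]
wrist_force: [-2.5, -4.7, -1.3]
gripper_width: 0.088
```

Run:
```python
from h import *
from station import *
s=sense();print(s["tcp_pos"],s["wrist_force"],s["moment"],np.degrees(np.arctan2(s["ee_rot"][1,0],s["ee_rot"][0,0])))
d={n:capture(n) for n in("scene","side","wrist")};pickle.dump(d,open("c4.pkl","wb"))
A=cv2.resize(d["scene"]["frame"][200:260,350:430,::-1],(400,300),interpolation=cv2.INTER_CUBIC)
B=cv2.resize(d["side"]["frame"][195:255,285:365,::-1],(400,300),interpolation=cv2.INTER_CUBIC)
cv2.imwrite("pics/c4.png",np.vstack([np.hstack([A,B]),cv2.resize(d["wrist"]["frame"][180:480,:,::-1],(800,375))[:300]]))
```

```text
[0.5025746  0.17630267 0.03036424] [-2.51169439 -4.70166324 -1.31510594] [-1.37852277  0.59668615  0.16264467] -105.82768308486514
```

View pics/c4.png

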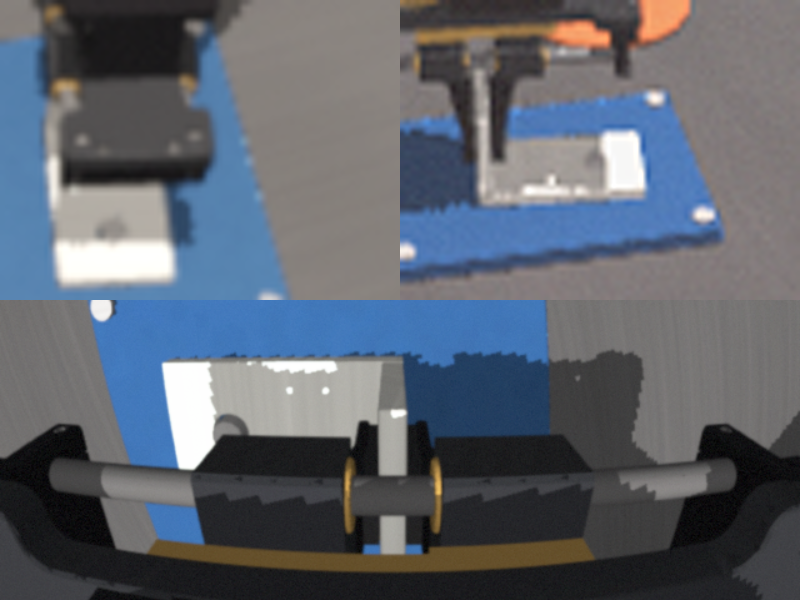

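The moment, split over the two contacts, gives about 9 N from the post and 4 N from the pin. So the foot side is against the post with the pin in the hole. I'll relax the twist slightly and lower onto the plate.

jog_arm(moves=[[1, 0, 0, 0, 0, 0, -0.003], [1, 0, 0, 0, 0, 0, -0.006], [1, 0, 0, 0.0003, 0, 0, -0.006], [1, 0, 0, 0.0006, 0, 0, -0.006], [1, 0, 0, 0.0009, 0, 0, -0.006], [1, 0, 0, 0.0012, 0, 0, -0.006], [1, 0, 0, 0.0014, 0, 0, -0.006], [1, 0, 0, 0.0014, 0, 0, -0.006], [1, 0, 0, 0.0014, 0, 0, -0.006], [1, 0, 0, 0.0014, 0, 0, -0.006]])

```text
time_s: 16.58
tcp_pos: [0.5026, 0.1763, 0.0296]
ee_rot: [[-0.267, -0.964, -0.001], [-0.964, 0.267, -0.002], [0.002, 0.001, -1.0]]
wrist_force: [-3.9, -5.1, 2.8]
gripper_width: 0.09
```

Run:
```python
from station import *
s=sense();print(s["tcp_pos"],s["wrist_force"],s["moment"])
```

```text
[0.50264369 0.17628472 0.02959716] [-3.9040856  -5.07940401  2.81340045] [-1.56790638  0.85696226  0.00180768]
```

Seated: TCP z is 29.6 mm, so the underside is at 12.0 mm, with about 7 N down and 6 N against the post. Opening now.

jog_arm(moves=[[0.9, 0, 0, 0, 0, 0, 0], [0.7, 0, 0, 0, 0, 0, 0], [0.5, 0, 0, 0, 0, 0, 0], [0.3, 0, 0, 0, 0, 0, 0], [0.1, 0, 0, 0, 0, 0, 0], [0, 0, 0, 0, 0, 0, 0], [0, 0, 0, 0, 0, 0, 0], [0, 0, 0, 0, 0, 0, 0], [0, 0, 0, 0, 0, 0, 0], [0, 0, 0, 0, 0, 0, 0]])

```text
time_s: 17.42
tcp_pos: [0.5033, 0.1772, 0.029]
ee_rot: [[-0.267, -0.964, 0.0], [-0.964, 0.267, 0.0], [-0.0, -0.0, -1.0]]
wrist_force: [0.4, -0.0, 0.2]
gripper_width: 0.493
```

jog_arm(moves=[[0, 0, 0, -0.003, 0, 0, 0], [0, 0, 0, -0.01, 0, 0, 0], [0, 0, 0, -0.022, 0, 0, 0], [0, 0, 0, -0.04, 0, 0, 0], [0, 0, 0, -0.06, 0, 0, 0], [0, 0, 0, -0.085, 0, 0, 0], [0, 0, 0, -0.11, 0, 0, 0], [0, 0, 0, -0.13, 0, 0, 0], [0, 0, 0, -0.145, 0, 0, 0], [0, 0, 0, -0.15, 0, 0, 0]])

```text
time_s: 18.25
tcp_pos: [0.5046, 0.1778, 0.1827]
ee_rot: [[-0.267, -0.964, 0.005], [-0.964, 0.267, 0.003], [-0.004, -0.004, -1.0]]
wrist_force: [0.1, 0.6, 0.7]
gripper_width: 0.5
```

Run:
```python
from h import *
from station import *
s=sense();print(s["tcp_pos"],s["wrist_force"],s["gripper_width"])
d={n:capture(n) for n in("scene","side","wrist")};pickle.dump(d,open("c5.pkl","wb"))
A=cv2.resize(d["scene"]["frame"][200:275,340:440,::-1],(400,300),interpolation=cv2.INTER_CUBIC)
B=cv2.resize(d["side"]["frame"][190:265,270:370,::-1],(400,300),interpolation=cv2.INTER_CUBIC)
cv2.imwrite("pics/c5.png",np.vstack([np.hstack([A,B]),cv2.resize(d["wrist"]["frame"][100:340,:,::-1],(800,300))]))
```

```text
[0.50456993 0.17784338 0.18266463] [0.0932943  0.64680966 0.65950486] 0.5003938279300792
```

View pics/c5.png

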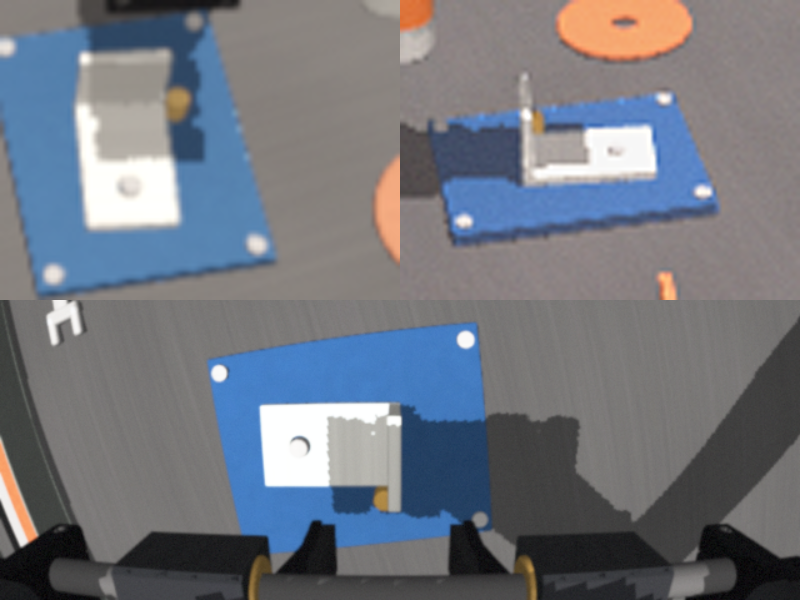

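The bracket lies flat, the pin is in the hole at crop (300,447), and the post sits at the foot's side at (382,497). I'll check the gap close up.

Run:
```python
from h import *
c=pickle.load(open("c5.pkl","rb"))["wrist"]
cv2.imwrite("pics/c5w.png",cv2.resize(c["frame"][170:290,200:360,::-1],(800,600),interpolation=cv2.INTER_CUBIC))
```

```text
(no output)
```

View pics/c5w.png

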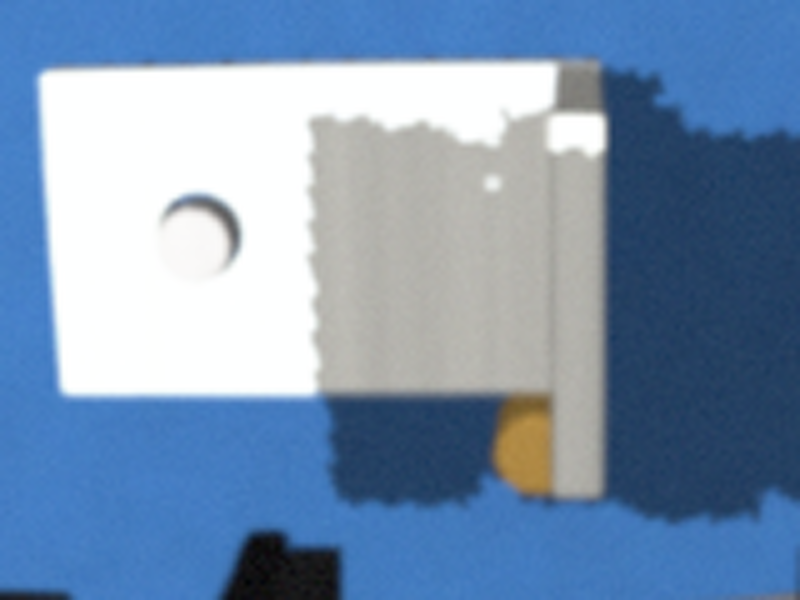

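```bash
python3 -c "
from station import *
print(finish_job())"
```

```text
the job is handed in; nothing more can be done
None
```

I fitted the drilled silver bracket on the blue jig, let go of it and handed the job in at about 18 s.

**How it went on:** I gripped the bracket by its leg and lowered it in small steps. The hole found the pin with no added force. I then swung it about the pin until its side met the brass post, lowered it to the plate and opened the gripper.

**Last checks:**
- **Flat on the plate:** just before release the underside was at 12.0 mm, which is the plate's top, with about 7 N down.
- **Against the post:** it pressed the post with about 6 N before release. The close wrist picture afterwards shows no gap between the foot and the post.
- **Pin:** the same picture shows the pin up through the hole.
- **Let go:** the gripper was open and well above the bracket, and the wrist force was back to about zero.

**What went wrong:** on the first descent I had the turn the wrong way, and the foot came down on top of the post with about 23 N. I backed off, checked that the bracket had not slipped in the grip, and corrected the turn. The bracket was never pressed onto the pin from above. During the swing to the post, the pin took about 4 N sideways.

I moved nothing else on purpose, and the pictures I took along the way showed nothing disturbed. I did not make a final check of the whole bench.

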